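# Make up the probe-calibration and antifoam-dosing kits for a bioreactor run

## Robot

A 6-joint arm with a two-finger parallel gripper is mounted at the origin on the work surface. World frame = base frame: x ahead of the robot, y to its left, z up, the work surface at z = 0. Lengths are in m, angles in degrees, forces in N, time in s.
With the tool pointing down it reaches from about 0.3 to 0.75 m from the base axis. Payload 8.5 kg.
Tool frame: the origin (TCP) lies midway between the tips of the shut fingers; the grasp point (between the pads) lies 19 mm behind it; z points along the fingers, y is the line along which they close (so a half turn about z gives the same grasp; the last joint's range is limited). The gripper opens to 85 mm and grips with 20 to 120 N. Pads are 22 mm wide; open, the fingers measure 114 mm over their backs; the gripper's body (76 mm by 85 mm) begins 54 mm behind the grasp point. The pads swing forward as they close: fully open they stand 13 mm farther back than shut.
Start: joints at [-84.93, 21.807, 74.336, -0, 83.858, -12.336], TCP at [0.165, -0.525, 0.211] pointing down, gripper open.
Joint ranges: [-178.18, 178.18], [-50.72, 133.34], [12.68, 142.11], [-81.47, 261.47], [9.98, 163.14], [-165.26, 165.26]. Speed limits (degrees/s): [136.94, 136.94, 180, 180, 180, 180].

## Interface

Orientations are given as a 3x3 rotation matrix whose columns are the frame's x, y, z axes.
In Python, from rig import env, get_image, close_job gives the robot as it stands.
- The arm moves only by the tool step_arm, never from a script. Its argument "targets" is a list of rows, each a list of 2 entries, a list of its own where there are three numbers: the shift along the tool's x, y, z as a fraction of full scale, then the turn, a rotation vector about the tool's x, y, z as a fraction of full scale. In form: [[[x, y, z], [wx, wy, wz]], ...]. A call has 1 to 10 rows; each row is the pose to reach, as a shift and turn from the pose commanded when the call began, along the tool's axes at that moment; what a row does not reach only later rows make up. Full scale, the value 1, is 0.3 m for a shift and 45 degrees for a turn. A row lasts 1/12 s, in which the tool goes at most 41.7 mm and 7.16 degrees, less where a joint would pass 70% of its speed; a pose out of reach is approached as far as the arm can. A call with a number of a shift or a turn outside -1 to 1 is refused whole. A call with a gripper value outside its range is refused whole. "jaw" is the finger opening in mm, from 0 to 85.4, set as the call begins (left out, the last holds). The fingers move at their own pace and stop on an object; "grip_force" is the grip in N (left out, the last holds). Time passes only in rows, so rows that repeat a pose let the fingers close. It gives the time, the measured TCP pose, the force, the opening and the grip force at its end, in the units of the state.
- env.observe(): the state, without advancing time (a new reading comes with each control period).
- get_image(name): name is "side" or "top"; returns a dict with "img" (400x640x3 uint8, red, green, blue), "z_map" (400x640 float32, m along the optical axis (not along the pixel's ray), 0 where there is no reading), "intrinsics" (3x3 intrinsics, pixels), "rvec" (rotation vector, rad) and "tvec" (3), from world to camera coordinates, as OpenCV has them. Camera axes: x right, y down, z forward; pixel columns grow to the right and rows downward; lengths in m; the calibration is good to about 2 mm. A picture is of the moment at which its call begins.
- close_job(): hands the job in; it is judged then, once.
The state is a dict: "time_s": time; "q": joint angles; "qvel": joint speeds; "joint_efforts": joint torques, N m; "position": TCP position; "tool_rot": TCP orientation; "ft_force": force on the tool from outside, world axes, zero at the start; "wrist_torque": the same for the moment, N m; "grip_width": finger opening in m; "gripper_force": force on a finger pad.
Only numpy, scipy, OpenCV 4.12 (cv2) and the standard library are available. Lean on these libraries where they do the work, as an engineer would, in place of code of your own. Each camera call takes 0.05 s, during which the arm holds its last target. There are 200 camera calls.

## Task

Make up the two kits for the next bioreactor run from the stock on the mat. Probe calibration: the red-capped buffer goes in the red compartment of the grey caddy and the green-capped buffer in the green one. Antifoam dosing: in the blue tray, stand the pump cassette in the long compartment and the amber antifoam bottle and the vent filter in the two small ones, one in each, either way round; set everything down upright on the compartment floors without dropping it, and leave the blue-capped buffer and the green glass bottle where they stand.

Things in the scene. Friction and masses are not known exactly. Their poses are not given: they have to be found in the camera images.
- buffer4: white plastic buffer bottle with a red screw cap and a red band round its body, loose, upright: body 38 mm diameter from the foot up to 56 mm, then a shoulder, cap 28 mm diameter from 62 to 80 mm; about 80 g. Origin: centre of its underside; z up along its axis. Belongs in the caddy's red compartment.
- buffer7: white plastic buffer bottle with a green screw cap and a green band round its body, loose, upright: body 38 mm diameter from the foot up to 56 mm, then a shoulder, cap 28 mm diameter from 62 to 80 mm; about 80 g. Origin: centre of its underside; z up along its axis. Belongs in the caddy's green compartment.
- antifoam: amber (brown) glass bottle with a black screw cap and a white label band, loose, upright: body 46 mm diameter from the foot up to 56 mm, then a shoulder, cap 33 mm diameter from 68 to 88 mm; about 130 g. Origin: centre of its underside; z up along its axis. Belongs in a small compartment of the blue tray.
- vent_filter: white capsule vent filter with white end flanges and thin grey ribs, loose, upright: shell 41 mm diameter from 6 to 56 mm above its foot, flanges 44 mm diameter at 0 to 6 mm and 56 to 62 mm, a thin hose barb on top up to 80 mm; about 50 g. Origin: centre of its underside; z up along its axis. Belongs in a small compartment of the blue tray.
- cassette: white peristaltic pump cassette with a row of four red clips along its top, loose, upright: shell 80 mm long (its x) by 32 mm wide (its y) by 50 mm high, top with the clips up to 60 mm; about 120 g. Origin: centre of its underside; z up. Belongs in the long compartment of the blue tray.
- buffer10: white plastic buffer bottle with a blue screw cap and a blue band round its body, loose, upright: body 38 mm diameter from the foot up to 56 mm, then a shoulder, cap 28 mm diameter from 62 to 80 mm; about 80 g. Origin: centre of its underside; z up along its axis. Stays put. Also on the mat, unlisted: a clear beaker (46 mm wide, 56 high) and clear dishes (60 wide, 30 high).
- base: green glass bottle with a yellow screw cap and a white label band, loose, upright: body 46 mm diameter from the foot up to 56 mm, then a shoulder, cap 33 mm diameter from 68 to 88 mm; about 130 g. Origin: centre of its underside; z up along its axis. Stays put. The stock stands about 100 mm or more apart, centre to centre, in no fixed order.
- caddy: grey two-compartment caddy, fixed, 140 mm (its x) by 72 mm (its y), 25 mm high, walls 4 mm, floor top 4 mm above the bench; two square compartments 64 by 64 mm inside, the one with the red floor and rim centred at x = +34 mm, y = 0, the one with the green floor and rim at x = -34 mm, y = 0. Origin: centre of its underside; z up.
- tray: blue three-compartment tray, fixed, 156 mm (its x) by 154 mm (its y), 25 mm high, walls 4 mm, floor top 4 mm above the bench; one long compartment 148 mm (x) by 70 mm (y) centred at x = 0, y = -38 mm, and two small ones about 72 by 72 mm centred at x = +38 mm and x = -38 mm, both at y = +37 mm. Origin: centre of its underside; z up.
Not all that is in view belongs to the job. Several things look just like the buffer4: the one meant starts farthest to the robot's right.

How it is judged:
By the outcome, as a careful person would: the job done as asked, in the order asked, and still so for the second after the job is handed in, with the robot touching nothing.
It also fails if it takes over 131 s, if anything falls off the work surface, if the arm or the gripper's body presses on something with over 40 N, if the wrist force passes 120 N, or if a joint passes its speed limit or range.

## Working session

There is one attempt and no reset: what is moved stays moved. The work goes in short steps, Python scripts to look and compute and a tool call to move; the robot and the scene stay as the last step left them, time stands still between calls to the robot, and variables do not carry over. Pictures are saved under pics/ and viewed, at most 14 in all, crops included, and the job is handed in when it is done.

Besides the shell and the picture viewer there is one more tool, called after "Request:" by a JSON object that holds its "method" and its "body". step_arm: Moves the arm, as the interface text tells. Its arguments: {"type":"object","properties":{"targets":{"type":"array","items":{"type":"array"}},"jaw":{"type":"number"},"grip_force":{"type":"number"}},"required":["targets"]}

```bash
ls; mkdir -p pics
python3 - <<'E'
from rig import env,get_image
import cv2,numpy as np
for n in("top","side"):
    d=get_image(n); cv2.imwrite(f"pics/{n}0.png",d["img"][:,:,::-1]); np.savez(f"{n}0.npz",**d)
    print(n,d["intrinsics"],d["rvec"],d["tvec"])
s=env.observe();print(s)
E
```

```text
pics
top [[437.72012172   0.         324.7777255 ]
 [  0.         437.72012172 195.80116997]
 [  0.           0.           1.        ]] [ 2.1306176  -2.17481034  0.14177011] [0.02748214 0.59297425 1.11980301]
side [[398.87596241   0.         319.1040246 ]
 [  0.         398.87596241 194.80477574]
 [  0.           0.           1.        ]] [ 2.32171568 -0.51169898  0.21311678] [-0.56064841  0.2111994   0.7608225 ]
{'time_s': 0.1, 'q': array([-8.49302343e+01,  2.18384667e+01,  7.43772276e+01,  5.94194343e-04,
        8.38573665e+01, -1.23361265e+01]), 'qvel': array([ 0.01381946, -0.07628402, -0.18668256,  0.07134088,  0.05458269,
       -0.08975206]), 'joint_efforts': array([ 4.24826809e-03, -4.49217618e+01, -2.31652468e+01, -1.98890189e-04,
        3.68019551e-03, -1.21681417e-06]), 'position': array([ 0.16449961, -0.5245432 ,  0.21027974]), 'tool_rot': array([[ 9.54209919e-01,  2.99137795e-01, -1.02412736e-04],
       [ 2.99137679e-01, -9.54209114e-01,  1.27107455e-03],
       [ 2.82503270e-04, -1.24350745e-03, -9.99999187e-01]]), 'ft_force': array([-0.17910729, -1.0909895 , -0.07011053]), 'wrist_torque': array([0.00203516, 0.07140675, 0.03978403]), 'gripper_force': 0.0, 'grip_width': 0.08511140243175906}
```

View pics/top0.png

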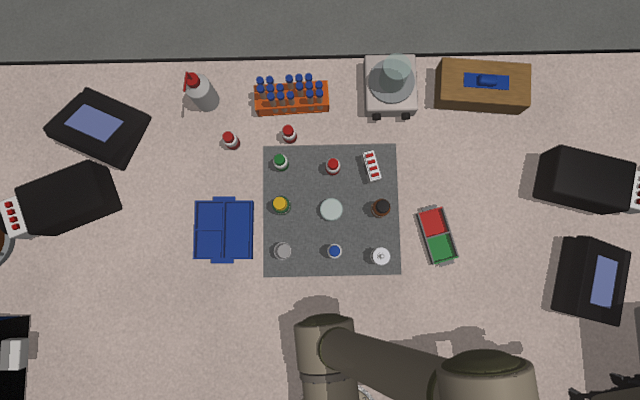

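View pics/side0.png

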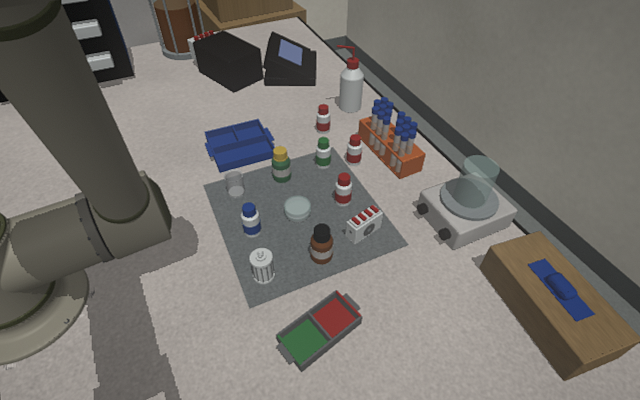

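The top view has the mat in the middle. On it I see green cap (280,161), red cap (333,165), cassette (372,165), yellow (280,205), dish (331,209), amber (381,208), beaker (282,250), blue (334,250) and filter (380,256). The tray is at (223,230) and the caddy at (436,236). The two look-alike red caps, at (288,133) and (230,140), are farther left, so the one I want is at (333,165).

```bash
cat > h.py <<'E'
import cv2,numpy as np
from rig import env,get_image
def cloud(d):
    K=d["intrinsics"];z=d["z_map"].astype(float);R=cv2.Rodrigues(d["rvec"])[0]
    v,u=np.mgrid[:400,:640]
    c=np.stack([(u-K[0,2])/K[0,0]*z,(v-K[1,2])/K[1,1]*z,z],-1)
    P=(c-d["tvec"].ravel())@R; P[z<=0]=np.nan
    return P
def near(P,xy,r,lo,hi):
    m=(np.hypot(P[...,0]-xy[0],P[...,1]-xy[1])<r)&(P[...,2]>lo)&(P[...,2]<hi)
    return m
def rect(p):
    (c,s,a)=cv2.minAreaRect((p[:,:2]*1000).astype(np.float32)); return np.round(c,1),np.round(s,1),round(a,1)
E
python3 - <<'E'
from h import *
T=np.load("top0.npz");S=np.load("side0.npz");P=cloud(T);Q=cloud(S)
px=dict(green=(280,159),red=(333,163),cass=(372,165),yellow=(280,203),dish=(331,209),amber=(381,207),beaker=(282,250),blue=(334,249),filt=(380,256),red2=(288,131))
for k,(u,v) in px.items():
    xy=P[v,u,:2]
    out=[]
    for C in(P,Q):
        m=near(C,xy,.05,.012,.12);p=C[m]
        zt=np.percentile(p[:,2],97) if len(p) else 0
        t=p[p[:,2]>zt-.005] if len(p) else p
        out+= [np.round(t[:,:2].mean(0)*1000,1) if len(t) else None,np.round(zt*1000,1),len(t)]
        if len(t)>4: out.append(rect(t))
    print(k,np.round(xy*1000),out)
for k,(u,v),r in(("tray",(223,230),.13),("caddy",(436,236),.1)):
    for C in(P,Q):
        xy=P[v,u,:2]; m=near(C,xy,r,.018,.035);p=C[m];print(k,xy,np.round(np.percentile(p[:,2],[5,50,95])*1000,1),rect(p),len(p))
print([np.round(P[v,u]*1000,1) for u,v in((300,160),(350,230),(390,190))],[np.round(Q[v,u]*1000,1) for u,v in((300,240),(230,200))])
d=T["img"][190:275,185:265];e=T["img"][190:275,400:480]
cv2.imwrite("pics/c1.png",cv2.resize(np.hstack([d,e]),None,fx=5,fy=5,interpolation=cv2.INTER_CUBIC)[:,:,::-1])
E
```

```text
green [687. 129.] [array([688.1, 133.1]), np.float64(82.4), 68, (array([688. , 132.9]), array([24. , 23.4]), 0.4), array([689.8, 128.9]), np.float64(82.6), 69, (array([689.1, 130. ]), array([26.4, 24.9]), 64.4)]
red [673.  -8.] [array([673.8,  -6.3]), np.float64(81.7), 75, (array([674.1,  -6.4]), array([23.3, 24. ]), 89.0), array([675.9,  -9.6]), np.float64(82.2), 91, (array([677. ,  -8.8]), array([28.4, 24.8]), 63.3)]
cass [ 670. -111.] [array([ 670., -110.]), np.float64(61.2), 115, (array([ 671.7, -108.1]), array([69.3, 26.1]), 11.4), array([ 673.2, -112.7]), np.float64(61.7), 162, (array([ 674.1, -112.2]), array([70.9, 22.1]), 12.3)]
yellow [571. 129.] [array([572.9, 131.6]), np.float64(90.8), 101, (array([572.7, 131.4]), array([30.8, 30.1]), 33.4), array([574.6, 128.3]), np.float64(90.3), 108, (array([574.5, 130. ]), array([31.9, 31.6]), 63.8)]
dish [559.  -1.] [array([5.597e+02, 4.000e-01]), np.float64(33.7), 269, (array([560.3,   0.8]), array([55.8, 56.5]), 88.9), array([562.4,  -3.1]), np.float64(33.5), 423, (array([562.8,  -2.6]), array([61.8, 56.9]), 66.0)]
amber [ 555. -126
[... 949 characters left out ...]
8]), 64.1), array([767.1, 106.5]), np.float64(82.3), 68, (array([768.3, 107.4]), array([25.1, 25.7]), 3.0)]
tray [0.50940566 0.28755415] [19.2 23.8 28.2] (array([513.2, 289.3]), array([154.9, 176. ]), 89.0) 755
tray [0.50940566 0.28755415] [18.8 24.7 28. ] (array([514.5, 286.7]), array([159.2, 177.7]), 88.5) 851
caddy [ 0.48266525 -0.28233019] [19.3 23.9 28. ] (array([ 485.6, -281. ]), array([162. ,  73.5]), 14.7) 469
caddy [ 0.48266525 -0.28233019] [19.3 25.  27.8] (array([ 487.8, -283.5]), array([162.1,  73.6]), 14.2) 1200
[array([ 7.001e+02,  8.180e+01, -4.000e-01]), array([503.6, -51. ,   2.5]), array([ 610.7, -163.6,    2.1])] [array([536.6, -76.8,   2.8]), array([432. , 105.2,   1.7])]
```

View pics/c1.png

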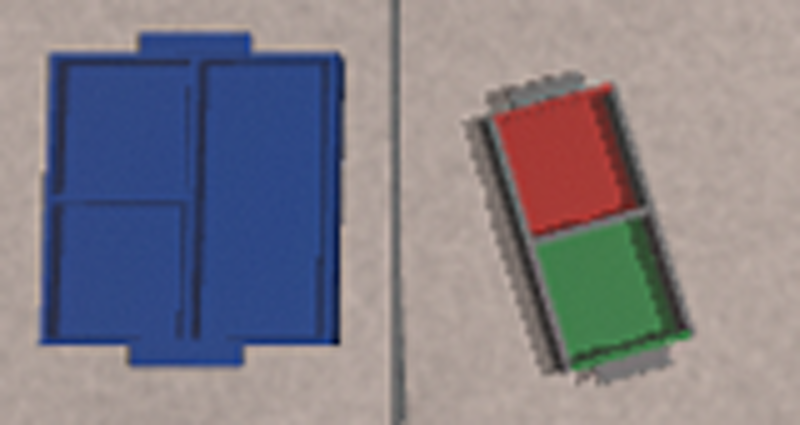

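The crop shows the tray nearly aligned with world axes, with the long compartment at −y. The caddy is yawed about 14.5°, with red on the far (+x) side. I'll average the two cameras' estimates.

```bash
cat >> h.py <<'E'
from scipy.spatial.transform import Rotation as Ro
def go(*tg):
    """targets (x,y,z mm, yaw deg) -> shifts/turns from present pose, in move units"""
    s=env.observe();p=s["position"]*1000;R=Ro.from_matrix(s["tool_rot"]).as_matrix()
    print("t",round(s["time_s"],2),"p",np.round(p,1),"F",np.round(s["ft_force"],1),"w",round(s["grip_width"]*1000,1),"gf",round(s["gripper_force"],1))
    for x,y,z,yaw in tg:
        c,n=np.cos(np.radians(yaw)),np.sin(np.radians(yaw))
        G=np.array([[c,n,0],[n,-c,0],[0,0,-1.]])
        print((x,y,z,yaw),np.round(R.T@(np.array([x,y,z])-p)/300,4),np.round(Ro.from_matrix(R.T@G).as_rotvec(True)/45,4))
E
python3 -c "
from h import *
go((400,-300,200,14.5),(675,-7.5,160,14.5))"
```

```text
t 0.1 p [ 164.5 -524.5  210.3] F [-0.2 -1.1 -0.1] w 85.1 gf 0.0
(400, -300, 200, 14.5) [ 0.9729 -0.4793  0.0351] [-0.0016 -0.0003  0.0646]
(675, -7.5, 160, 14.5) [ 2.1393 -1.1353  0.1696] [-0.0016 -0.0003  0.0646]
```

Request:
{"method": "step_arm", "body": {"targets": [[[0.1,-0.05,0],[0,0,0.06]],[[0.22,-0.11,0],[0,0,0.06]],[[0.34,-0.17,0.01],[0,0,0.06]],[[0.46,-0.23,0.01],[0,0,0.06]],[[0.58,-0.29,0.02],[0,0,0.06]],[[0.7,-0.35,0.03],[0,0,0.06]],[[0.81,-0.4,0.035],[0,0,0.065]],[[0.9,-0.45,0.035],[0,0,0.065]],[[0.97,-0.48,0.035],[0,0,0.065]],[[0.97,-0.48,0.035],[0,0,0.065]]], "jaw": 70, "grip_force": 30}}

```text
time_s: 0.93
position: [0.4013, -0.2974, 0.2001]
tool_rot: [[0.967, 0.254, 0.0], [0.254, -0.967, 0.001], [0.001, -0.001, -1.0]]
ft_force: [0.1, -0.3, -0.8]
grip_width: 0.0703
gripper_force: 0.0
```

```bash
python3 -c "
from h import *
go((600,-88,190,14.5),(675,-7.5,160,14.5))"
```

```text
t 0.93 p [ 401.3 -297.4  200.1] F [ 0.1 -0.3 -0.8] w 70.3 gf 0.0
(600, -88, 190, 14.5) [ 0.818  -0.5069  0.0347] [-0.0013 -0.0007  0.0048]
(675, -7.5, 160, 14.5) [ 1.1279 -0.7029  0.1351] [-0.0013 -0.0007  0.0048]
```

Request:
{"method": "step_arm", "body": {"targets": [[[0.1,-0.06,0.01],[0,0,0]],[[0.21,-0.13,0.02],[0,0,0]],[[0.32,-0.2,0.03],[0,0,0]],[[0.43,-0.27,0.04],[0,0,0]],[[0.54,-0.34,0.05],[0,0,0]],[[0.65,-0.41,0.06],[0,0,0]],[[0.76,-0.48,0.08],[0,0,0]],[[0.86,-0.54,0.1],[0,0,0]],[[0.93,-0.58,0.1],[0,0,0]],[[0.95,-0.59,0.1],[0,0,0]]]}}

```text
time_s: 1.77
position: [0.6322, -0.0552, 0.169]
tool_rot: [[0.967, 0.253, -0.001], [0.253, -0.967, 0.001], [-0.001, -0.001, -1.0]]
ft_force: [0.2, -0.2, 0.3]
grip_width: 0.0701
gripper_force: 0.0
```

```bash
python3 -c "
from h import *
go((675,-7.5,110,14.5),(675,-7.5,26,14.5))"
```

```text
t 1.77 p [632.2 -55.2 169. ] F [ 0.2 -0.2  0.3] w 70.1 gf 0.0
(675, -7.5, 110, 14.5) [ 0.1784 -0.1176  0.1968] [-0.0016  0.0012  0.0033]
(675, -7.5, 26, 14.5) [ 0.1786 -0.1172  0.4768] [-0.0016  0.0012  0.0033]
```

Request:
{"method": "step_arm", "body": {"targets": [[[0.09,-0.06,0.05],[0,0,0]],[[0.16,-0.105,0.1],[0,0,0]],[[0.179,-0.117,0.15],[0,0,0]],[[0.179,-0.117,0.23],[0,0,0]],[[0.179,-0.117,0.31],[0,0,0]],[[0.179,-0.117,0.38],[0,0,0]],[[0.179,-0.117,0.44],[0,0,0]],[[0.179,-0.117,0.477],[0,0,0]],[[0.179,-0.117,0.477],[0,0,0]],[[0.179,-0.117,0.477],[0,0,0]]]}}

```text
time_s: 2.6
position: [0.674, -0.011, 0.0275]
tool_rot: [[0.968, 0.25, -0.0], [0.25, -0.968, -0.0], [-0.0, 0.0, -1.0]]
ft_force: [0.9, 1.1, -0.8]
grip_width: 0.0701
gripper_force: 0.0
```

Request:
{"method": "step_arm", "body": {"targets": [[[0,0,0],[0,0,0]],[[0,0,0],[0,0,0]],[[0,0,0],[0,0,0]],[[0,0,0],[0,0,0]],[[0,0,0],[0,0,0]],[[0,0,0],[0,0,0]],[[0,0,0],[0,0,0]],[[0,0,0],[0,0,0]]], "jaw": 20}}

```text
time_s: 3.27
position: [0.6748, -0.0103, 0.0287]
tool_rot: [[0.968, 0.25, 0.003], [0.25, -0.968, -0.0], [0.002, 0.001, -1.0]]
ft_force: [0.0, 0.9, 7.4]
grip_width: 0.0361
gripper_force: 29.7
```

```bash
python3 -c "
from h import *
go((675,-7.5,160,14.5),(519.6,-273.8,160,14.5))
cv2.imwrite('pics/g1.png',cv2.resize(get_image('side')['img'][100:300,150:450],None,fx=2.6,fy=2.6)[:,:,::-1])"
```

```text
t 3.27 p [674.8 -10.3  28.7] F [0.  0.9 7.4] w 36.1 gf 29.7
(675, -7.5, 160, 14.5) [ 0.0041 -0.0083 -0.4377] [ 0.0014 -0.0031 -0.0001]
(519.6, -273.8, 160, 14.5) [-0.7196  0.7215 -0.4386] [ 0.0014 -0.0031 -0.0001]
```

View pics/g1.png

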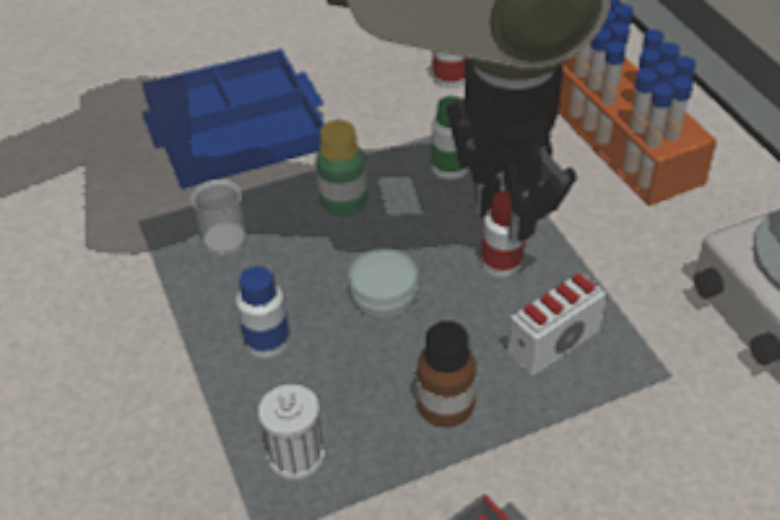

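The side view shows the jaws holding the right red-capped bottle at about (502,235) in the crop, with nothing else disturbed. I'll lift it and carry it to the red compartment.

Request:
{"method": "step_arm", "body": {"targets": [[[0,0,-0.03],[0,0,0]],[[0,0,-0.09],[0,0,0]],[[0,0,-0.17],[0,0,0]],[[0,0,-0.26],[0,0,0]],[[0,0,-0.34],[0,0,0]],[[0,0,-0.41],[0,0,0]],[[-0.03,0.03,-0.44],[0,0,0]],[[-0.08,0.08,-0.45],[0,0,0]],[[-0.15,0.15,-0.45],[0,0,0]],[[-0.22,0.22,-0.45],[0,0,0]]]}}

```text
time_s: 4.15
position: [0.6253, -0.0917, 0.1619]
tool_rot: [[0.968, 0.251, -0.001], [0.251, -0.968, -0.0], [-0.001, -0.0, -1.0]]
ft_force: [0.2, -0.1, -0.3]
grip_width: 0.0361
gripper_force: 30.2
```

Request:
{"method": "step_arm", "body": {"targets": [[[-0.07,0.07,0],[0,0,0]],[[-0.14,0.14,0],[0,0,0]],[[-0.21,0.21,0],[0,0,0]],[[-0.28,0.28,0],[0,0,0]],[[-0.35,0.35,0],[0,0,0]],[[-0.41,0.41,0],[0,0,0]],[[-0.46,0.46,0],[0,0,0]],[[-0.49,0.49,0],[0,0,0]],[[-0.5,0.5,0],[0,0,0]],[[-0.5,0.5,0],[0,0,0]]]}}

```text
time_s: 4.98
position: [0.5183, -0.2739, 0.162]
tool_rot: [[0.969, 0.249, -0.0], [0.249, -0.969, 0.0], [-0.0, -0.001, -1.0]]
ft_force: [0.0, 0.5, -0.5]
grip_width: 0.036
gripper_force: 30.2
```

```bash
python3 -c "
from h import *
go((519.6,-273.8,70,14.5),(519.6,-273.8,33,14.5))"
```

```text
t 4.98 p [ 518.3 -273.9  162. ] F [ 0.   0.5 -0.5] w 36.0 gf 30.2
(519.6, -273.8, 70, 14.5) [0.0044 0.0008 0.3066] [-0.0007  0.0004 -0.0021]
(519.6, -273.8, 33, 14.5) [0.0044 0.0009 0.4299] [-0.0007  0.0004 -0.0021]
```

Request:
{"method": "step_arm", "body": {"targets": [[[0.004,0,0.05],[0,0,0]],[[0.004,0,0.12],[0,0,0]],[[0.004,0,0.2],[0,0,0]],[[0.004,0,0.27],[0,0,0]],[[0.004,0,0.33],[0,0,0]],[[0.004,0,0.37],[0,0,0]],[[0.004,0,0.4],[0,0,0]],[[0.004,0,0.41],[0,0,0]],[[0.004,0,0.415],[0,0,0]],[[0.004,0,0.415],[0,0,0]]]}}

```text
time_s: 5.82
position: [0.5205, -0.2729, 0.0381]
tool_rot: [[0.968, 0.251, 0.001], [0.251, -0.968, -0.0], [0.0, 0.001, -1.0]]
ft_force: [0.6, 0.8, -1.1]
grip_width: 0.0359
gripper_force: 30.2
```

Request:
{"method": "step_arm", "body": {"targets": [[[0,0,0.004],[0,0,0]],[[0,0,0.008],[0,0,0]],[[0,0,0.012],[0,0,0]],[[0,0,0.015],[0,0,0]],[[0,0,0.015],[0,0,0]]]}}

```text
time_s: 6.23
position: [0.52, -0.2731, 0.0332]
tool_rot: [[0.968, 0.25, -0.0], [0.25, -0.968, 0.0], [-0.0, -0.0, -1.0]]
ft_force: [0.6, 0.3, -1.4]
grip_width: 0.0361
gripper_force: 30.2
```

```bash
python3 -c "
from h import *
go((519.6,-273.8,33,14.5))
cv2.imwrite('pics/p1.png',cv2.resize(get_image('side')['img'][200:400,200:440],None,fx=3,fy=3)[:,:,::-1])"
```

```text
t 6.23 p [ 520.  -273.1   33.2] F [ 0.6  0.3 -1.4] w 36.1 gf 30.2
(519.6, -273.8, 33, 14.5) [-0.0019  0.0019  0.0006] [-0.0001  0.0001 -0.0005]
```

View pics/p1.png

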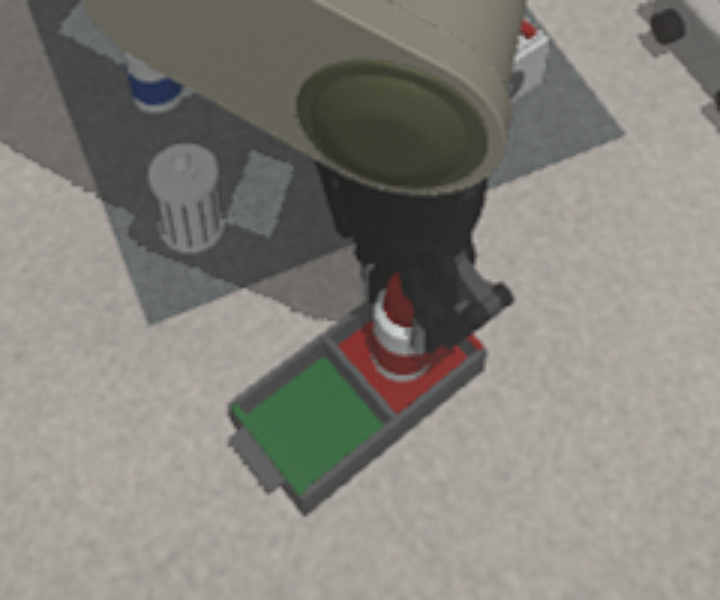

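The bottle is inside the red compartment (crop about (402,340)) and upright, with no contact force yet. I'll creep down until it touches.

Request:
{"method": "step_arm", "body": {"targets": [[[0,0,0.001],[0,0,0]],[[0,0,0.002],[0,0,0]],[[0,0,0.003],[0,0,0]],[[0,0,0.003],[0,0,0]]]}}

```text
time_s: 6.62
position: [0.5203, -0.2732, 0.0328]
tool_rot: [[0.968, 0.25, 0.001], [0.25, -0.968, -0.0], [0.001, 0.0, -1.0]]
ft_force: [0.3, 1.3, 4.1]
grip_width: 0.0361
gripper_force: 30.6
```

Request:
{"method": "step_arm", "body": {"targets": [[[0,0,0.001],[0,0,0]],[[0,0,0.002],[0,0,0]],[[0,0,0.003],[0,0,0]],[[0,0,0.003],[0,0,0]]]}}

```text
time_s: 6.95
position: [0.5205, -0.2731, 0.0326]
tool_rot: [[0.968, 0.25, 0.001], [0.25, -0.968, -0.001], [0.001, 0.001, -1.0]]
ft_force: [-1.6, 3.8, 10.9]
grip_width: 0.0357
gripper_force: 31.3
```

Request:
{"method": "step_arm", "body": {"targets": [[[0,0,0],[0,0,0]],[[0,0,0],[0,0,0]],[[0,0,0],[0,0,0]],[[0,0,0],[0,0,0]],[[0,0,-0.03],[0,0,0]],[[0,0,-0.09],[0,0,0]],[[0,0,-0.18],[0,0,0]],[[0,0,-0.29],[0,0,0]],[[0,0,-0.4],[0,0,0]],[[0,0,-0.46],[0,0,0]]], "jaw": 65}}

```text
time_s: 7.78
position: [0.5208, -0.2737, 0.174]
tool_rot: [[0.968, 0.25, 0.004], [0.25, -0.968, -0.003], [0.003, 0.004, -1.0]]
ft_force: [-0.3, -0.9, 0.7]
grip_width: 0.0649
gripper_force: 0.0
```

```bash
python3 -c "
from h import *
go((600,-80,170,14.5),(689,131,150,14.5))"
```

```text
t 7.78 p [ 520.8 -273.7  174. ] F [-0.3 -0.9  0.7] w 64.9 gf 0.0
(600, -80, 170, 14.5) [ 0.4171 -0.5591  0.0121] [ 0.0055 -0.004  -0.0003]
(689, 131, 150, 14.5) [ 0.8801 -1.1661  0.0776] [ 0.0055 -0.004  -0.0003]
```

Request:
{"method": "step_arm", "body": {"targets": [[[0.04,-0.06,0],[0,0,0]],[[0.11,-0.15,0],[0,0,0]],[[0.18,-0.25,0],[0,0,0]],[[0.25,-0.35,0],[0,0,0]],[[0.32,-0.45,0],[0,0,0]],[[0.4,-0.55,0.01],[0,0,0]],[[0.47,-0.65,0.02],[0,0,0]],[[0.54,-0.74,0.03],[0,0,0]],[[0.61,-0.83,0.04],[0,0,0]],[[0.68,-0.91,0.05],[0,0,0]]]}}

```text
time_s: 8.62
position: [0.6496, 0.0443, 0.155]
tool_rot: [[0.968, 0.251, 0.0], [0.251, -0.968, 0.0], [0.0, 0.0, -1.0]]
ft_force: [-0.0, -0.7, 0.9]
grip_width: 0.065
gripper_force: 0.0
```

```bash
python3 -c "
from h import *
go((689,131,130,14.5),(689,131,26,14.5))"
```

```text
t 8.62 p [649.6  44.3 155. ] F [-0.  -0.7  0.9] w 65.0 gf 0.0
(689, 131, 130, 14.5) [ 0.1996 -0.2468  0.0835] [ 0.0001 -0.0005  0.0003]
(689, 131, 26, 14.5) [ 0.1994 -0.2468  0.4302] [ 0.0001 -0.0005  0.0003]
```

Request:
{"method": "step_arm", "body": {"targets": [[[0.06,-0.08,0.02],[0,0,0]],[[0.13,-0.16,0.05],[0,0,0]],[[0.18,-0.22,0.08],[0,0,0]],[[0.2,-0.247,0.1],[0,0,0]],[[0.2,-0.247,0.14],[0,0,0]],[[0.2,-0.247,0.22],[0,0,0]],[[0.2,-0.247,0.3],[0,0,0]],[[0.2,-0.247,0.37],[0,0,0]],[[0.2,-0.247,0.41],[0,0,0]],[[0.2,-0.247,0.43],[0,0,0]]]}}

```text
time_s: 9.45
position: [0.6881, 0.1283, 0.024]
tool_rot: [[0.968, 0.249, -0.003], [0.249, -0.968, -0.0], [-0.003, -0.001, -1.0]]
ft_force: [0.2, -0.8, -0.9]
grip_width: 0.0649
gripper_force: 0.0
```

Request:
{"method": "step_arm", "body": {"targets": [[[0,0,0],[0,0,0]],[[0,0,0],[0,0,0]]]}}

```text
time_s: 9.62
position: [0.6894, 0.1287, 0.0266]
tool_rot: [[0.968, 0.25, 0.002], [0.25, -0.968, 0.0], [0.001, 0.0, -1.0]]
ft_force: [0.8, 0.3, 0.7]
grip_width: 0.0649
gripper_force: 0.0
```

Request:
{"method": "step_arm", "body": {"targets": [[[0,0,0],[0,0,0]],[[0,0,0],[0,0,0]],[[0,0,0],[0,0,0]],[[0,0,0],[0,0,0]],[[0,0,0],[0,0,0]],[[0,0,0],[0,0,0]],[[0,0,0],[0,0,0]],[[0,0,0],[0,0,0]]], "jaw": 20}}

```text
time_s: 10.28
position: [0.6896, 0.1291, 0.0269]
tool_rot: [[0.968, 0.25, 0.003], [0.25, -0.968, 0.0], [0.003, 0.001, -1.0]]
ft_force: [-0.6, 0.4, 5.7]
grip_width: 0.0358
gripper_force: 29.8
```

Request:
{"method": "step_arm", "body": {"targets": [[[0,0,-0.03],[0,0,0]],[[0,0,-0.09],[0,0,0]],[[0,0,-0.17],[0,0,0]],[[0,0,-0.26],[0,0,0]],[[0,0,-0.34],[0,0,0]],[[0,0,-0.42],[0,0,0]],[[-0.02,0.02,-0.48],[0,0,0]],[[-0.06,0.07,-0.5],[0,0,0]],[[-0.11,0.13,-0.5],[0,0,0]],[[-0.16,0.19,-0.5],[0,0,0]]]}}

```text
time_s: 11.12
position: [0.6562, 0.0613, 0.1763]
tool_rot: [[0.968, 0.251, 0.001], [0.251, -0.968, -0.0], [0.001, 0.0, -1.0]]
ft_force: [0.0, -0.3, -1.4]
grip_width: 0.0359
gripper_force: 30.2
```

```bash
python3 -c "
from h import *
go((453.8,-290.8,165,14.5),(453.8,-290.8,32,14.5))"
```

```text
t 11.12 p [656.2  61.3 176.3] F [ 0.  -0.3 -1.4] w 35.9 gf 30.2
(453.8, -290.8, 165, 14.5) [-0.9474  0.9668  0.0373] [ 0.0006 -0.001   0.0006]
(453.8, -290.8, 32, 14.5) [-0.9477  0.9666  0.4807] [ 0.0006 -0.001   0.0006]
```

Request:
{"method": "step_arm", "body": {"targets": [[[-0.07,0.07,0],[0,0,0]],[[-0.15,0.15,0],[0,0,0]],[[-0.23,0.23,0],[0,0,0]],[[-0.31,0.31,0],[0,0,0]],[[-0.39,0.39,0],[0,0,0]],[[-0.47,0.48,0],[0,0,0]],[[-0.55,0.56,0],[0,0,0]],[[-0.63,0.64,0],[0,0,0]],[[-0.71,0.72,0],[0,0,0]],[[-0.79,0.8,0],[0,0,0]]]}}

```text
time_s: 11.95
position: [0.486, -0.2311, 0.176]
tool_rot: [[0.968, 0.25, 0.0], [0.25, -0.968, -0.0], [0.0, 0.0, -1.0]]
ft_force: [1.1, -0.5, -0.9]
grip_width: 0.0365
gripper_force: 30.2
```

```bash
python3 -c "
from h import *
go((453.8,-290.8,165,14.5),(453.8,-290.8,33,14.5))"
```

```text
t 11.95 p [ 486.  -231.1  176. ] F [ 1.1 -0.5 -0.9] w 36.5 gf 30.2
(453.8, -290.8, 165, 14.5) [-0.1537  0.1659  0.0366] [ 0.0003 -0.     -0.0003]
(453.8, -290.8, 33, 14.5) [-0.1537  0.1658  0.4766] [ 0.0003 -0.     -0.0003]
```

Request:
{"method": "step_arm", "body": {"targets": [[[-0.06,0.065,0],[0,0,0]],[[-0.11,0.12,0],[0,0,0]],[[-0.145,0.155,0.02],[0,0,0]],[[-0.154,0.166,0.07],[0,0,0]],[[-0.154,0.166,0.15],[0,0,0]],[[-0.154,0.166,0.24],[0,0,0]],[[-0.154,0.166,0.33],[0,0,0]],[[-0.154,0.166,0.4],[0,0,0]],[[-0.154,0.166,0.445],[0,0,0]],[[-0.154,0.166,0.47],[0,0,0]]]}}

```text
time_s: 12.78
position: [0.4543, -0.2891, 0.033]
tool_rot: [[0.968, 0.25, -0.002], [0.25, -0.968, 0.002], [-0.001, -0.002, -1.0]]
ft_force: [0.7, -0.3, -1.0]
grip_width: 0.0362
gripper_force: 30.2
```

Request:
{"method": "step_arm", "body": {"targets": [[[0,0,0],[0,0,0]],[[0,0,0],[0,0,0]],[[0,0,0.002],[0,0,0]],[[0,0,0.004],[0,0,0]],[[0,0,0.006],[0,0,0]],[[0,0,0.008],[0,0,0]],[[0,0,0.008],[0,0,0]]]}}

```text
time_s: 13.37
position: [0.4549, -0.2897, 0.0322]
tool_rot: [[0.968, 0.25, 0.0], [0.25, -0.968, -0.0], [0.0, 0.0, -1.0]]
ft_force: [-0.5, -0.4, -1.5]
grip_width: 0.0361
gripper_force: 30.2
```

Request:
{"method": "step_arm", "body": {"targets": [[[0,0,0.001],[0,0,0]],[[0,0,0.002],[0,0,0]],[[0,0,0.003],[0,0,0]],[[0,0,0.004],[0,0,0]],[[0,0,0.005],[0,0,0]],[[0,0,0.005],[0,0,0]]]}}

```text
time_s: 13.87
position: [0.4551, -0.2896, 0.031]
tool_rot: [[0.968, 0.25, 0.001], [0.25, -0.968, -0.0], [0.0, 0.0, -1.0]]
ft_force: [-0.4, 0.8, 4.3]
grip_width: 0.0364
gripper_force: 30.8
```

Contact at 31.0 mm, as expected. I'll release and look.

Request:
{"method": "step_arm", "body": {"targets": [[[0,0,0],[0,0,0]],[[0,0,0],[0,0,0]],[[0,0,0],[0,0,0]],[[0,0,0],[0,0,0]],[[0,0,-0.03],[0,0,0]],[[0,0,-0.09],[0,0,0]],[[0,0,-0.18],[0,0,0]],[[0,0,-0.29],[0,0,0]],[[0,0,-0.4],[0,0,0]],[[0,0,-0.46],[0,0,0]]], "jaw": 65}}

```text
time_s: 14.7
position: [0.4556, -0.2902, 0.173]
tool_rot: [[0.968, 0.25, 0.004], [0.25, -0.968, -0.004], [0.003, 0.005, -1.0]]
ft_force: [0.5, -0.4, 0.1]
grip_width: 0.065
gripper_force: 0.0
```

```bash
python3 -c "
from h import *
go((560,-200,170,12),(672.5,-110.5,130,12))"
```

```text
t 14.7 p [ 455.6 -290.2  173. ] F [ 0.5 -0.4  0.1] w 65.0 gf 0.0
(560, -200, 170, 12) [ 0.4122 -0.2041  0.01  ] [ 0.0058 -0.0035  0.0553]
(672.5, -110.5, 130, 12) [ 0.8496 -0.3998  0.1436] [ 0.0058 -0.0035  0.0553]
```

Request:
{"method": "step_arm", "body": {"targets": [[[0.05,-0.02,0],[0,0,0.02]],[[0.14,-0.07,0],[0,0,0.055]],[[0.25,-0.12,0],[0,0,0.055]],[[0.36,-0.17,0.02],[0,0,0.055]],[[0.47,-0.22,0.04],[0,0,0.055]],[[0.58,-0.27,0.06],[0,0,0.055]],[[0.68,-0.32,0.08],[0,0,0.055]],[[0.77,-0.36,0.1],[0,0,0.055]],[[0.83,-0.39,0.1],[0,0,0.055]],[[0.85,-0.4,0.1],[0,0,0.055]]]}}

```text
time_s: 15.53
position: [0.6732, -0.1072, 0.1382]
tool_rot: [[0.978, 0.211, -0.0], [0.211, -0.978, 0.001], [-0.0, -0.001, -1.0]]
ft_force: [0.2, 0.5, -0.8]
grip_width: 0.0649
gripper_force: 0.0
```

```bash
python3 -c "
from h import *
for n in('top','side'):
  d=get_image(n);P=cloud(d)
  m=near(P,(.6725,-.1105),.06,.045,.07);p=P[m];print(n,len(p),rect(p) if len(p)>5 else 0)
  hsv=cv2.cvtColor(d['img'],cv2.COLOR_RGB2HSV)
  k=m&(hsv[...,1]>120)&((hsv[...,0]<10)|(hsv[...,0]>170));q=P[k];print(len(q),q.mean(0)*1000 if len(q) else 0, rect(q) if len(q)>5 else 0, np.degrees(np.arctan2(*np.linalg.eigh(np.cov(q[:,:2].T))[1][::-1,1])) if len(q)>9 else 0)
T=cloud(np.load('top0.npz'));
for C,f in((T,'top0.npz'),(cloud(np.load('side0.npz')),'side0.npz')):
  d=np.load(f);hsv=cv2.cvtColor(d['img'],cv2.COLOR_RGB2HSV);k=near(C,(.6725,-.1105),.06,.045,.07)&(hsv[...,1]>120)&((hsv[...,0]<10)|(hsv[...,0]>170));q=C[k];print(f,len(q),q.mean(0)*1000,rect(q),np.degrees(np.arctan2(*np.linalg.eigh(np.cov(q[:,:2].T))[1][::-1,1])))
cv2.imwrite('pics/p2.png',cv2.resize(d['img'] if 0 else get_image('side')['img'][150:400,180:480],None,fx=2.5,fy=2.4)[:,:,::-1])
go((672.5,-110.5,130,12),(672.5,-110.5,24,12))"
```

```text
top 22 (array([ 687.2, -111.9]), array([21.8,  9.6]), 83.0)
3 [ 682.94237228 -113.32486177   59.94647549] 0 0
side 476 (array([ 672.7, -112.4]), array([79.3, 33.4]), 14.1)
119 [ 671.18774741 -113.39801861   59.75806409] (array([ 672.9, -112.5]), array([60.7, 20.3]), 12.9) -166.31054905237468
top0.npz 79 [ 671.64337376 -110.21587402   58.76350993] (array([ 671.2, -110.1]), array([60.9, 19.1]), 14.9) -165.4057068851087
side0.npz 119 [ 671.48237061 -113.45201852   60.00470371] (array([ 673.1, -112.6]), array([61.1, 20.3]), 13.8) -165.476464981778
t 15.68 p [ 671.5 -110.   138.9] F [ 0.8 -0.   0.1] w 65.0 gf 0.0
(672.5, -110.5, 130, 12) [0.0029 0.0023 0.0297] [0.0005 0.     0.0005]
(672.5, -110.5, 24, 12) [0.0029 0.0022 0.383 ] [0.0005 0.     0.0005]
```

View pics/p2.png

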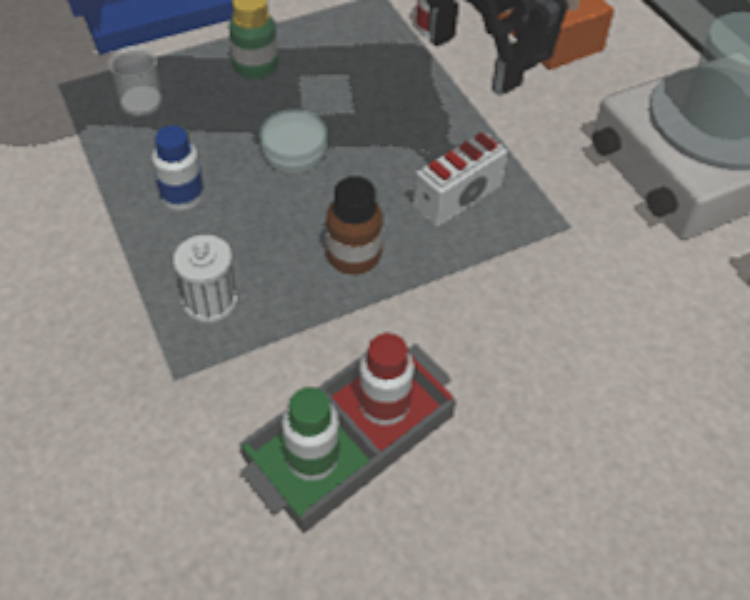

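Both buffers stand upright in their matching compartments, red at crop (387,380) and green at (311,435). The cassette's yaw refines to about 14.2°, centre (672,−111.5).

Request:
{"method": "step_arm", "body": {"targets": [[[0.001,0.005,0.04],[0,0,-0.05]],[[0.001,0.005,0.1],[0,0,-0.05]],[[0.001,0.005,0.17],[0,0,-0.05]],[[0.001,0.005,0.24],[0,0,-0.05]],[[0.001,0.005,0.31],[0,0,-0.05]],[[0.001,0.005,0.35],[0,0,-0.05]],[[0.001,0.005,0.375],[0,0,-0.05]],[[0.001,0.005,0.38],[0,0,-0.05]],[[0.001,0.005,0.38],[0,0,-0.05]],[[0.001,0.005,0.38],[0,0,-0.05]]]}}

```text
time_s: 16.52
position: [0.6729, -0.1115, 0.0259]
tool_rot: [[0.969, 0.246, 0.002], [0.246, -0.969, -0.001], [0.002, 0.001, -1.0]]
ft_force: [0.3, 0.5, -0.4]
grip_width: 0.0647
gripper_force: 0.0
```

Request:
{"method": "step_arm", "body": {"targets": [[[0,0,0],[0,0,0]],[[0,0,0],[0,0,0]],[[0,0,0],[0,0,0]],[[0,0,0],[0,0,0]],[[0,0,0],[0,0,0]],[[0,0,0],[0,0,0]],[[0,0,0],[0,0,0]],[[0,0,0],[0,0,0]]], "jaw": 15, "grip_force": 40}}

```text
time_s: 17.18
position: [0.6728, -0.1113, 0.0254]
tool_rot: [[0.969, 0.246, 0.001], [0.246, -0.969, -0.001], [0.001, 0.001, -1.0]]
ft_force: [-1.3, -0.6, 5.1]
grip_width: 0.03
gripper_force: 39.6
```

```bash
python3 -c "
from h import *
go((672.5,-110.5,175,14.2),(660,0,175,0),(513,250,175,-1.3))"
```

```text
t 17.18 p [ 672.8 -111.3   25.4] F [-1.3 -0.6  5.1] w 30.0 gf 39.6
(672.5, -110.5, 175, 14.2) [ 3.000e-04 -2.300e-03 -4.985e-01] [ 0.0011 -0.0015  0.0012]
(660, 0, 175, 0) [ 0.0506 -0.3696 -0.4988] [ 0.0009 -0.0017  0.3168]
(513, 250, 175, -1.3) [-0.2191 -1.2979 -0.4999] [ 0.0009 -0.0017  0.3457]
```

Request:
{"method": "step_arm", "body": {"targets": [[[0,0,-0.03],[0,0,0]],[[0,0,-0.08],[0,0,0]],[[0,0,-0.16],[0,0,0]],[[0,0,-0.24],[0,0,0]],[[0,0,-0.32],[0,0,0]],[[0,0,-0.4],[0,0,0]],[[0,-0.02,-0.46],[0,0,0.02]],[[-0.01,-0.06,-0.48],[0,0,0.06]],[[-0.02,-0.12,-0.49],[0,0,0.1]],[[-0.03,-0.19,-0.5],[0,0,0.14]]]}}

```text
time_s: 18.02
position: [0.6492, -0.0581, 0.1749]
tool_rot: [[0.991, 0.136, -0.0], [0.136, -0.991, -0.0], [-0.0, 0.0, -1.0]]
ft_force: [1.3, -0.5, -1.2]
grip_width: 0.0302
gripper_force: 39.8
```

```bash
python3 -c "
from h import *
go((513,250,165,-1.3),(513,250,31,-1.3))"
```

```text
t 18.02 p [649.2 -58.1 174.9] F [ 1.3 -0.5 -1.2] w 30.2 gf 39.8
(513, 250, 165, -1.3) [-0.3105 -1.0791  0.0331] [0.000e+00 1.000e-04 2.023e-01]
(513, 250, 31, -1.3) [-0.3105 -1.0791  0.4797] [0.000e+00 1.000e-04 2.023e-01]
```

Request:
{"method": "step_arm", "body": {"targets": [[[-0.02,-0.08,0],[0,0,0.03]],[[-0.05,-0.17,0],[0,0,0.06]],[[-0.08,-0.27,0],[0,0,0.09]],[[-0.11,-0.37,0],[0,0,0.12]],[[-0.14,-0.47,0],[0,0,0.15]],[[-0.17,-0.57,0],[0,0,0.18]],[[-0.2,-0.67,0],[0,0,0.2]],[[-0.23,-0.77,0],[0,0,0.2]],[[-0.26,-0.87,0],[0,0,0.2]],[[-0.28,-0.95,0],[0,0,0.2]]]}}

```text
time_s: 18.85
position: [0.5254, 0.2145, 0.1748]
tool_rot: [[1.0, -0.017, -0.001], [-0.017, -1.0, 0.0], [-0.001, -0.0, -1.0]]
ft_force: [0.4, -0.1, -1.3]
grip_width: 0.0302
gripper_force: 39.8
```

```bash
python3 -c "
from h import *
go((513,250,165,-1.3),(513,250,31,-1.3))"
```

```text
t 18.85 p [525.4 214.5 174.8] F [ 0.4 -0.1 -1.3] w 30.2 gf 39.8
(513, 250, 165, -1.3) [-0.0435 -0.1177  0.0328] [-0.0004  0.0009  0.0068]
(513, 250, 31, -1.3) [-0.0432 -0.1175  0.4794] [-0.0004  0.0009  0.0068]
```

Request:
{"method": "step_arm", "body": {"targets": [[[-0.03,-0.08,0],[0,0,0.005]],[[-0.043,-0.117,0.02],[0,0,0.007]],[[-0.043,-0.117,0.07],[0,0,0.007]],[[-0.043,-0.117,0.14],[0,0,0.007]],[[-0.043,-0.117,0.22],[0,0,0.007]],[[-0.043,-0.117,0.3],[0,0,0.007]],[[-0.043,-0.117,0.37],[0,0,0.007]],[[-0.043,-0.117,0.42],[0,0,0.007]],[[-0.043,-0.117,0.45],[0,0,0.007]],[[-0.043,-0.117,0.465],[0,0,0.007]]]}}

```text
time_s: 19.68
position: [0.5144, 0.2475, 0.0337]
tool_rot: [[1.0, -0.024, -0.002], [-0.024, -1.0, -0.001], [-0.002, 0.001, -1.0]]
ft_force: [-0.7, 0.0, -1.6]
grip_width: 0.0299
gripper_force: 39.8
```

Request:
{"method": "step_arm", "body": {"targets": [[[0,0,0],[0,0,0]],[[0,0,0],[0,0,0]],[[0,0,0.003],[0,0,0]],[[0,0,0.006],[0,0,0]],[[0,0,0.009],[0,0,0]],[[0,0,0.011],[0,0,0]],[[0,0,0.011],[0,0,0]]]}}

```text
time_s: 20.27
position: [0.5147, 0.2479, 0.0318]
tool_rot: [[1.0, -0.024, 0.0], [-0.024, -1.0, 0.0], [0.0, -0.0, -1.0]]
ft_force: [0.4, 0.5, -1.5]
grip_width: 0.0301
gripper_force: 39.8
```

```bash
python3 -c "
from h import *
go((513,250,31,-1.3))
a=get_image('side')['img'][90:190,180:320];b=get_image('top')['img'][180:280,170:310]
cv2.imwrite('pics/p3.png',cv2.resize(np.vstack([a,b]),None,fx=3,fy=3)[:,:,::-1])"
```

```text
t 20.27 p [514.7 247.9  31.8] F [ 0.4  0.5 -1.5] w 30.1 gf 39.8
(513, 250, 31, -1.3) [-0.006  -0.0068  0.0027] [-0.     -0.0002 -0.0012]
```

View pics/p3.png

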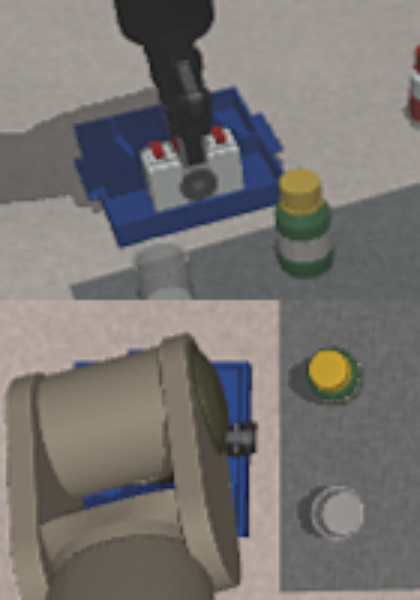

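The cassette is inside the long compartment (crop about (195,175)) and aligned with it. I'll lower it to contact.

Request:
{"method": "step_arm", "body": {"targets": [[[-0.003,-0.005,0.003],[0,0,0]],[[-0.003,-0.006,0.005],[0,0,0]],[[-0.003,-0.006,0.006],[0,0,0]],[[-0.003,-0.006,0.007],[0,0,0]],[[-0.003,-0.006,0.008],[0,0,0]],[[-0.003,-0.006,0.009],[0,0,0]],[[-0.003,-0.006,0.009],[0,0,0]]]}}

```text
time_s: 20.95
position: [0.5139, 0.2497, 0.0295]
tool_rot: [[1.0, -0.024, 0.0], [-0.024, -1.0, 0.0], [0.0, -0.0, -1.0]]
ft_force: [-3.7, -1.0, 4.4]
grip_width: 0.0302
gripper_force: 40.5
```

Request:
{"method": "step_arm", "body": {"targets": [[[0,0,0],[0,0,0]],[[0,0,0],[0,0,0]],[[0,0,0],[0,0,0]],[[0,0,0],[0,0,0]],[[0,0,-0.03],[0,0,0]],[[0,0,-0.09],[0,0,0]],[[0,0,-0.18],[0,0,0]],[[0,0,-0.29],[0,0,0]],[[0,0,-0.4],[0,0,0]],[[0,0,-0.46],[0,0,0]]], "jaw": 52}}

```text
time_s: 21.78
position: [0.5148, 0.25, 0.1716]
tool_rot: [[1.0, -0.024, 0.005], [-0.024, -1.0, 0.001], [0.005, -0.001, -1.0]]
ft_force: [-0.7, -0.1, 0.9]
grip_width: 0.052
gripper_force: 0.0
```

```bash
python3 -c "
from h import *
go((540,0,160,-1.3),(561,-132,130,-1.3))"
```

```text
t 21.78 p [514.8 250.  171.6] F [-0.7 -0.1  0.9] w 52.0 gf 0.0
(540, 0, 160, -1.3) [0.1035 0.8312 0.038 ] [-0.0019 -0.0068 -0.0011]
(561, -132, 130, -1.3) [0.1833 1.2696 0.1377] [-0.0019 -0.0068 -0.0011]
```

Request:
{"method": "step_arm", "body": {"targets": [[[0.01,0.06,0],[0,0,0]],[[0.02,0.15,0],[0,0,0]],[[0.04,0.26,0],[0,0,0]],[[0.055,0.37,0],[0,0,0]],[[0.07,0.48,0.01],[0,0,0]],[[0.085,0.59,0.02],[0,0,0]],[[0.1,0.7,0.03],[0,0,0]],[[0.115,0.8,0.04],[0,0,0]],[[0.13,0.9,0.05],[0,0,0]],[[0.145,1.0,0.06],[0,0,0]]], "jaw": 78}}

```text
time_s: 22.62
position: [0.5503, -0.0528, 0.1497]
tool_rot: [[1.0, -0.024, 0.001], [-0.024, -1.0, -0.0], [0.001, 0.0, -1.0]]
ft_force: [0.5, -0.1, 1.0]
grip_width: 0.0779
gripper_force: 0.0
```

```bash
python3 -c "
from h import *
go((561,-132,130,-1.3),(561,-132,27,-1.3))"
```

```text
t 22.62 p [550.3 -52.8 149.7] F [ 0.5 -0.1  1. ] w 77.9 gf 0.0
(561, -132, 130, -1.3) [0.042  0.2629 0.0657] [ 0.0003 -0.001  -0.0016]
(561, -132, 27, -1.3) [0.0418 0.2628 0.409 ] [ 0.0003 -0.001  -0.0016]
```

Request:
{"method": "step_arm", "body": {"targets": [[[0.015,0.09,0.02],[0,0,0]],[[0.03,0.17,0.03],[0,0,0]],[[0.04,0.24,0.05],[0,0,0]],[[0.042,0.263,0.07],[0,0,0]],[[0.042,0.263,0.12],[0,0,0]],[[0.042,0.263,0.19],[0,0,0]],[[0.042,0.263,0.27],[0,0,0]],[[0.042,0.263,0.34],[0,0,0]],[[0.042,0.263,0.39],[0,0,0]],[[0.042,0.263,0.405],[0,0,0]]]}}

```text
time_s: 23.45
position: [0.5599, -0.1293, 0.0256]
tool_rot: [[1.0, -0.023, -0.004], [-0.023, -1.0, 0.002], [-0.004, -0.002, -1.0]]
ft_force: [-0.0, -0.2, -0.4]
grip_width: 0.0781
gripper_force: 0.0
```

Request:
{"method": "step_arm", "body": {"targets": [[[0,0,0],[0,0,0]],[[0,0,0],[0,0,0]]]}}

```text
time_s: 23.62
position: [0.5614, -0.1303, 0.0284]
tool_rot: [[1.0, -0.023, 0.001], [-0.023, -1.0, -0.0], [0.001, 0.0, -1.0]]
ft_force: [0.5, -0.9, 0.1]
grip_width: 0.0783
gripper_force: 0.0
```

Request:
{"method": "step_arm", "body": {"targets": [[[0,0,0],[0,0,0]],[[0,0,0],[0,0,0]],[[0,0,0],[0,0,0]],[[0,0,0],[0,0,0]],[[0,0,0],[0,0,0]],[[0,0,0],[0,0,0]],[[0,0,0],[0,0,0]],[[0,0,0],[0,0,0]],[[0,0,0],[0,0,0]]], "jaw": 28}}

```text
time_s: 24.37
position: [0.5616, -0.1306, 0.0288]
tool_rot: [[1.0, -0.024, 0.002], [-0.024, -1.0, -0.001], [0.002, 0.001, -1.0]]
ft_force: [-0.9, 0.9, 5.4]
grip_width: 0.0433
gripper_force: 39.8
```

Request:
{"method": "step_arm", "body": {"targets": [[[0,0,-0.03],[0,0,0]],[[0,0,-0.08],[0,0,0]],[[0,0,-0.16],[0,0,0]],[[0,0,-0.24],[0,0,0]],[[0,0,-0.32],[0,0,0]],[[0,0,-0.4],[0,0,0]],[[0,-0.02,-0.46],[0,0,0]],[[0,-0.07,-0.48],[0,0,0]],[[0,-0.14,-0.49],[0,0,0]],[[0,-0.22,-0.5],[0,0,0]]]}}

```text
time_s: 25.2
position: [0.5621, -0.0634, 0.1776]
tool_rot: [[1.0, -0.025, -0.0], [-0.025, -1.0, 0.0], [-0.0, -0.0, -1.0]]
ft_force: [0.2, 0.1, -1.8]
grip_width: 0.0428
gripper_force: 41.0
```

```bash
python3 -c "
from h import *
go((552.8,324.1,165,-1.3))"
```

```text
t 25.2 p [562.1 -63.4 177.6] F [ 0.2  0.1 -1.8] w 42.8 gf 41.0
(552.8, 324.1, 165, -1.3) [-0.0632 -1.2904  0.0423] [-0.0003  0.0005 -0.0028]
```

Request:
{"method": "step_arm", "body": {"targets": [[[0,-0.09,0],[0,0,0]],[[-0.01,-0.18,0],[0,0,0]],[[-0.015,-0.28,0],[0,0,0]],[[-0.02,-0.38,0],[0,0,0]],[[-0.025,-0.48,0],[0,0,0]],[[-0.03,-0.58,0],[0,0,0]],[[-0.035,-0.68,0],[0,0,0]],[[-0.04,-0.78,0],[0,0,0]],[[-0.045,-0.88,0],[0,0,0]],[[-0.05,-0.98,0],[0,0,0]]]}}

```text
time_s: 26.03
position: [0.5533, 0.2321, 0.177]
tool_rot: [[1.0, -0.023, -0.002], [-0.023, -1.0, -0.0], [-0.002, 0.0, -1.0]]
ft_force: [0.4, 0.4, -1.0]
grip_width: 0.0428
gripper_force: 41.0
```

```bash
python3 -c "
from h import *
go((552.8,324.1,35,-1.3))"
```

```text
t 26.03 p [553.3 232.1 177. ] F [ 0.4  0.4 -1. ] w 42.8 gf 41.0
(552.8, 324.1, 35, -1.3) [-0.0079 -0.3065  0.4732] [ 0.0002  0.002  -0.0006]
```

Request:
{"method": "step_arm", "body": {"targets": [[[-0.002,-0.09,0],[0,0,0]],[[-0.004,-0.17,0],[0,0,0]],[[-0.006,-0.24,0],[0,0,0]],[[-0.008,-0.29,0.02],[0,0,0]],[[-0.008,-0.31,0.07],[0,0,0]],[[-0.008,-0.314,0.15],[0,0,0]],[[-0.008,-0.314,0.24],[0,0,0]],[[-0.008,-0.314,0.33],[0,0,0]],[[-0.008,-0.314,0.4],[0,0,0]],[[-0.008,-0.314,0.44],[0,0,0]]]}}

```text
time_s: 26.87
position: [0.5523, 0.3238, 0.0418]
tool_rot: [[1.0, -0.024, -0.005], [-0.024, -1.0, -0.002], [-0.005, 0.002, -1.0]]
ft_force: [0.4, -1.0, -0.6]
grip_width: 0.0428
gripper_force: 41.0
```

Request:
{"method": "step_arm", "body": {"targets": [[[0,0,0.012],[0,0,0]],[[0,0,0.02],[0,0,0]],[[0,0,0.026],[0,0,0]],[[0,0,0.028],[0,0,0]],[[0,0,0.028],[0,0,0]],[[0,0,0.028],[0,0,0]]]}}

```text
time_s: 27.37
position: [0.5546, 0.3242, 0.0379]
tool_rot: [[1.0, -0.024, 0.001], [-0.024, -1.0, 0.0], [0.001, -0.0, -1.0]]
ft_force: [0.9, -0.4, -1.4]
grip_width: 0.0427
gripper_force: 41.0
```

```bash
python3 -c "
from h import *
go((552.8,326,33,-1.3))
a=get_image('side')['img'][70:190,170:320]
cv2.imwrite('pics/p4.png',cv2.resize(a,None,fx=4,fy=4)[:,:,::-1])"
```

```text
t 27.37 p [554.6 324.2  37.9] F [ 0.9 -0.4 -1.4] w 42.7 gf 41.0
(552.8, 326, 33, -1.3) [-0.0063 -0.0059  0.0162] [-0.0006 -0.0014 -0.0014]
```

View pics/p4.png

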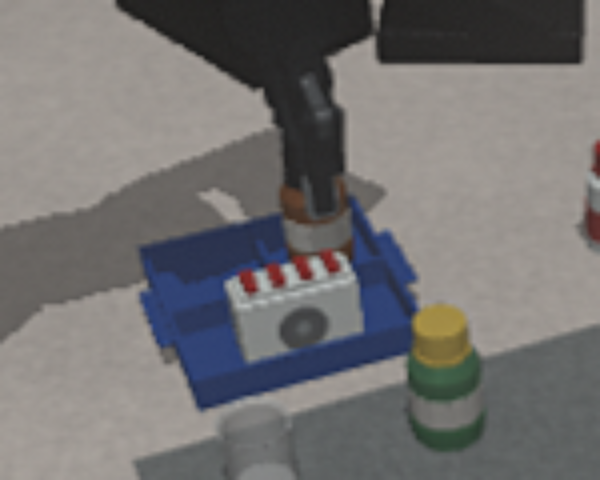

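The cassette stands level in the long compartment. The amber bottle is over the far small compartment (crop about (315,215)), clear of the cassette.

Request:
{"method": "step_arm", "body": {"targets": [[[-0.003,-0.004,0.004],[0,0,0]],[[-0.003,-0.005,0.008],[0,0,0]],[[-0.003,-0.005,0.012],[0,0,0]],[[-0.003,-0.005,0.014],[0,0,0]],[[-0.003,-0.005,0.016],[0,0,0]],[[-0.003,-0.005,0.017],[0,0,0]],[[-0.003,-0.005,0.018],[0,0,0]],[[-0.003,-0.005,0.018],[0,0,0]]]}}

```text
time_s: 28.08
position: [0.554, 0.3256, 0.0328]
tool_rot: [[1.0, -0.024, 0.002], [-0.024, -1.0, 0.0], [0.002, -0.0, -1.0]]
ft_force: [-2.1, -1.8, 6.1]
grip_width: 0.0429
gripper_force: 41.8
```

Request:
{"method": "step_arm", "body": {"targets": [[[0,0,0],[0,0,0]],[[0,0,0],[0,0,0]],[[0,0,0],[0,0,0]],[[0,0,0],[0,0,0]],[[0,0,-0.03],[0,0,0]],[[0,0,-0.09],[0,0,0]],[[0,0,-0.18],[0,0,0]],[[0,0,-0.29],[0,0,0]],[[0,0,-0.4],[0,0,0]],[[0,0,-0.46],[0,0,0]]], "jaw": 62}}

```text
time_s: 28.92
position: [0.5544, 0.326, 0.1746]
tool_rot: [[1.0, -0.024, 0.005], [-0.024, -1.0, 0.002], [0.005, -0.002, -1.0]]
ft_force: [-0.2, -0.4, 0.0]
grip_width: 0.0619
gripper_force: 0.0
```

```bash
python3 -c "
from h import *
go((435,-126,150,-1.3))"
```

```text
t 28.92 p [554.4 326.  174.6] F [-0.2 -0.4  0. ] w 61.9 gf 0.0
(435, -126, 150, -1.3) [-0.3627  1.5157  0.0769] [-0.0027 -0.0069 -0.0011]
```

Request:
{"method": "step_arm", "body": {"targets": [[[-0.01,0.06,0],[0,0,0]],[[-0.035,0.15,0],[0,0,0]],[[-0.06,0.25,0],[0,0,0]],[[-0.085,0.35,0],[0,0,0]],[[-0.11,0.46,0],[0,0,0]],[[-0.135,0.57,0],[0,0,0]],[[-0.16,0.68,0.01],[0,0,0]],[[-0.185,0.78,0.02],[0,0,0]],[[-0.21,0.88,0.03],[0,0,0]],[[-0.235,0.98,0.04],[0,0,0]]]}}

```text
time_s: 29.75
position: [0.4755, 0.032, 0.1583]
tool_rot: [[1.0, -0.024, 0.001], [-0.024, -1.0, -0.0], [0.001, 0.0, -1.0]]
ft_force: [0.5, 0.2, 0.8]
grip_width: 0.0618
gripper_force: 0.0
```

Request:
{"method": "step_arm", "body": {"targets": [[[-0.024,0.1,0.01],[0,0,0]],[[-0.048,0.2,0.02],[0,0,0]],[[-0.072,0.3,0.03],[0,0,0]],[[-0.094,0.39,0.04],[0,0,0]],[[-0.11,0.46,0.04],[0,0,0]],[[-0.12,0.51,0.04],[0,0,0]],[[-0.127,0.535,0.04],[0,0,0]],[[-0.127,0.535,0.04],[0,0,0]],[[-0.127,0.535,0.04],[0,0,0]]], "jaw": 78}}

```text
time_s: 30.5
position: [0.4342, -0.1259, 0.146]
tool_rot: [[1.0, -0.024, 0.0], [-0.024, -1.0, 0.0], [0.0, -0.0, -1.0]]
ft_force: [0.0, -0.5, -1.3]
grip_width: 0.0781
gripper_force: 0.0
```

```bash
python3 -c "
from h import *
go((435,-126,23.5,-1.3))"
```

```text
t 30.5 p [ 434.2 -125.9  146. ] F [ 0.  -0.5 -1.3] w 78.1 gf 0.0
(435, -126, 23.5, -1.3) [2.500e-03 4.000e-04 4.084e-01] [-0.0002 -0.0005 -0.0018]
```

Request:
{"method": "step_arm", "body": {"targets": [[[0.002,0,0.04],[0,0,0]],[[0.002,0,0.1],[0,0,0]],[[0.002,0,0.18],[0,0,0]],[[0.002,0,0.26],[0,0,0]],[[0.002,0,0.33],[0,0,0]],[[0.002,0,0.38],[0,0,0]],[[0.002,0,0.4],[0,0,0]],[[0.002,0,0.408],[0,0,0]],[[0.002,0,0.408],[0,0,0]],[[0.002,0,0.408],[0,0,0]]]}}

```text
time_s: 31.33
position: [0.4353, -0.1261, 0.0241]
tool_rot: [[1.0, -0.023, 0.001], [-0.023, -1.0, -0.001], [0.001, 0.001, -1.0]]
ft_force: [-0.1, -0.1, 0.4]
grip_width: 0.078
gripper_force: 0.0
```

Request:
{"method": "step_arm", "body": {"targets": [[[0,0,0],[0,0,0]],[[0,0,0],[0,0,0]],[[0,0,0],[0,0,0]],[[0,0,0],[0,0,0]],[[0,0,0],[0,0,0]],[[0,0,0],[0,0,0]],[[0,0,0],[0,0,0]],[[0,0,0],[0,0,0]],[[0,0,0],[0,0,0]]], "jaw": 28, "grip_force": 25}}

```text
time_s: 32.08
position: [0.4351, -0.1263, 0.024]
tool_rot: [[1.0, -0.024, 0.001], [-0.024, -1.0, -0.001], [0.001, 0.001, -1.0]]
ft_force: [-0.4, 1.6, 4.5]
grip_width: 0.0427
gripper_force: 24.6
```

```bash
python3 -c "
from h import *
go((476.8,327,170,-1.3))
a=get_image('side')['img'][180:320,180:330]
cv2.imwrite('pics/p5.png',cv2.resize(a,None,fx=4,fy=4)[:,:,::-1])"
```

```text
t 32.08 p [ 435.1 -126.3   24. ] F [-0.4  1.6  4.5] w 42.7 gf 24.6
(476.8, 327, 170, -1.3) [ 0.1035 -1.5138 -0.4874] [ 0.0006 -0.0016 -0.0015]
```

View pics/p5.png

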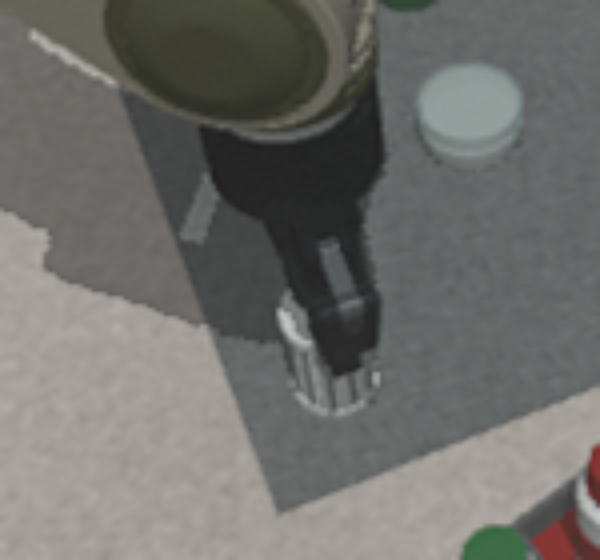

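The jaws hold the filter at crop (335,355) and it is upright. The 42.7 mm opening suggests they are on the top flange. I'll lift gently.

Request:
{"method": "step_arm", "body": {"targets": [[[0,0,-0.02],[0,0,0]],[[0,0,-0.06],[0,0,0]],[[0,0,-0.12],[0,0,0]],[[0,0,-0.19],[0,0,0]],[[0,0,-0.26],[0,0,0]],[[0,0,-0.33],[0,0,0]],[[0,0,-0.4],[0,0,0]],[[0,0,-0.45],[0,0,0]],[[0,0,-0.48],[0,0,0]],[[0,0,-0.49],[0,0,0]]]}}

```text
time_s: 32.97
position: [0.4351, -0.1264, 0.1721]
tool_rot: [[1.0, -0.024, 0.002], [-0.024, -1.0, -0.002], [0.003, 0.001, -1.0]]
ft_force: [-0.4, 0.3, -0.8]
grip_width: 0.0425
gripper_force: 25.5
```

Request:
{"method": "step_arm", "body": {"targets": [[[0,-0.04,0],[0,0,0]],[[0.01,-0.11,0],[0,0,0]],[[0.015,-0.19,0],[0,0,0]],[[0.02,-0.27,0],[0,0,0]],[[0.025,-0.35,0],[0,0,0]],[[0.03,-0.43,0],[0,0,0]],[[0.035,-0.51,0],[0,0,0]],[[0.04,-0.59,0],[0,0,0]],[[0.045,-0.67,0],[0,0,0]],[[0.05,-0.75,0],[0,0,0]]]}}

```text
time_s: 33.8
position: [0.4541, 0.1003, 0.1695]
tool_rot: [[1.0, -0.024, -0.002], [-0.024, -1.0, 0.0], [-0.002, -0.0, -1.0]]
ft_force: [1.1, -0.4, -0.8]
grip_width: 0.0426
gripper_force: 25.6
```

```bash
python3 -c "
from h import *
go((476.8,327,170,-1.3))"
```

```text
t 33.8 p [454.1 100.3 169.5] F [ 1.1 -0.4 -0.8] w 42.6 gf 25.6
(476.8, 327, 170, -1.3) [ 0.0579 -0.7572 -0.0017] [-0.0002  0.0026 -0.0011]
```

Request:
{"method": "step_arm", "body": {"targets": [[[0.006,-0.08,0],[0,0,0]],[[0.012,-0.16,0],[0,0,0]],[[0.018,-0.24,0],[0,0,0]],[[0.025,-0.33,0],[0,0,0]],[[0.032,-0.42,0],[0,0,0]],[[0.039,-0.51,0],[0,0,0]],[[0.046,-0.6,0],[0,0,0]],[[0.052,-0.68,0],[0,0,0]],[[0.056,-0.735,0],[0,0,0]],[[0.057,-0.757,0],[0,0,0]]]}}

```text
time_s: 34.63
position: [0.4763, 0.3274, 0.1691]
tool_rot: [[1.0, -0.022, -0.002], [-0.022, -1.0, -0.0], [-0.002, 0.0, -1.0]]
ft_force: [-0.9, -0.8, -0.7]
grip_width: 0.0425
gripper_force: 25.6
```

Request:
{"method": "step_arm", "body": {"targets": [[[0,0,0.03],[0,0,0]],[[0,0,0.09],[0,0,0]],[[0,0,0.17],[0,0,0]],[[0,0,0.25],[0,0,0]],[[0,0,0.33],[0,0,0]],[[0,0,0.39],[0,0,0]],[[0,0,0.43],[0,0,0]],[[0,0,0.45],[0,0,0]],[[0,0,0.45],[0,0,0]],[[0,0,0.45],[0,0,0]]]}}

```text
time_s: 35.47
position: [0.4776, 0.3245, 0.0355]
tool_rot: [[1.0, -0.024, -0.0], [-0.024, -1.0, -0.0], [-0.0, 0.0, -1.0]]
ft_force: [0.0, 0.2, -0.0]
grip_width: 0.0429
gripper_force: 25.6
```

```bash
python3 -c "
from h import *
go((476.8,327,28,-1.3))
a=get_image('side')['img'][70:190,170:320]
cv2.imwrite('pics/p6.png',cv2.resize(a,None,fx=4,fy=4)[:,:,::-1])"
```

```text
t 35.47 p [477.6 324.5  35.5] F [ 0.   0.2 -0. ] w 42.9 gf 25.6
(476.8, 327, 28, -1.3) [-0.0027 -0.0083  0.0249] [ 0.0002  0.0002 -0.002 ]
```

View pics/p6.png

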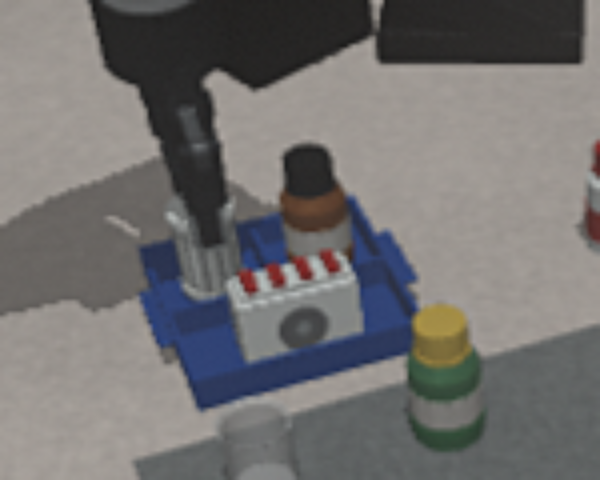

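The amber bottle stands in its compartment. The filter is over the near small one (crop about (207,265)) and upright, so I'll lower it to contact, expected near 28 mm.

Request:
{"method": "step_arm", "body": {"targets": [[[-0.002,-0.004,0.006],[0,0,0]],[[-0.002,-0.007,0.012],[0,0,0]],[[-0.002,-0.007,0.017],[0,0,0]],[[-0.002,-0.007,0.02],[0,0,0]],[[-0.002,-0.007,0.022],[0,0,0]],[[-0.002,-0.007,0.024],[0,0,0]],[[-0.002,-0.007,0.026],[0,0,0]],[[-0.002,-0.007,0.026],[0,0,0]]]}}

```text
time_s: 36.18
position: [0.4774, 0.3273, 0.0281]
tool_rot: [[1.0, -0.024, 0.001], [-0.024, -1.0, 0.0], [0.001, -0.0, -1.0]]
ft_force: [-2.0, -0.5, 3.5]
grip_width: 0.0422
gripper_force: 25.9
```

Request:
{"method": "step_arm", "body": {"targets": [[[0,0,0],[0,0,0]],[[0,0,0],[0,0,0]],[[0,0,0],[0,0,0]],[[0,0,0],[0,0,0]],[[0,0,-0.02],[0,0,0]],[[0,0,-0.07],[0,0,0]],[[0,0,-0.15],[0,0,0]],[[0,0,-0.26],[0,0,0]],[[0,0,-0.38],[0,0,0]],[[0,0,-0.48],[0,0,0]]], "jaw": 62}}

```text
time_s: 37.02
position: [0.477, 0.3271, 0.1744]
tool_rot: [[1.0, -0.024, 0.001], [-0.024, -1.0, 0.001], [0.001, -0.001, -1.0]]
ft_force: [0.2, -0.8, 0.4]
grip_width: 0.062
gripper_force: 0.0
```

Request:
{"method": "step_arm", "body": {"targets": [[[-0.02,0.06,0],[0,0,0]],[[-0.04,0.16,0],[0,0,0]],[[-0.06,0.27,0],[0,0,0]],[[-0.08,0.38,0],[0,0,0]],[[-0.1,0.49,0],[0,0,0]],[[-0.11,0.6,0],[0,0,0]],[[-0.12,0.7,0],[0,0,0]],[[-0.12,0.78,0],[0,0,0]],[[-0.12,0.8,0],[0,0,0]],[[-0.12,0.8,0],[0,0,0]]]}}

```text
time_s: 37.85
position: [0.4355, 0.087, 0.172]
tool_rot: [[1.0, -0.026, 0.001], [-0.026, -1.0, 0.0], [0.001, -0.0, -1.0]]
ft_force: [0.3, -0.8, -0.3]
grip_width: 0.062
gripper_force: 0.0
```

```bash
python3 -c "
from h import *
go((476.8,327,28,-1.3))
a=get_image('side')['img'][90:390,170:440];b=get_image('top')['img'][130:290,180:470]
cv2.imwrite('pics/p7.png',cv2.resize(a,None,fx=2,fy=2)[:,:,::-1]);cv2.imwrite('pics/p8.png',cv2.resize(b,None,fx=2.6,fy=2.6)[:,:,::-1])"
```

```text
t 37.85 p [435.5  87.  172. ] F [ 0.3 -0.8 -0.3] w 62.0 gf 0.0
(476.8, 327, 28, -1.3) [ 0.1163 -0.8035  0.48  ] [-0.0001 -0.0007 -0.0048]
```

View pics/p7.png

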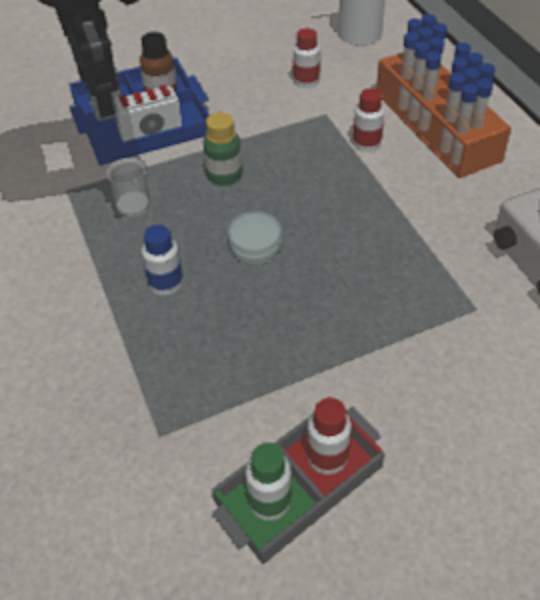

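View pics/p8.png

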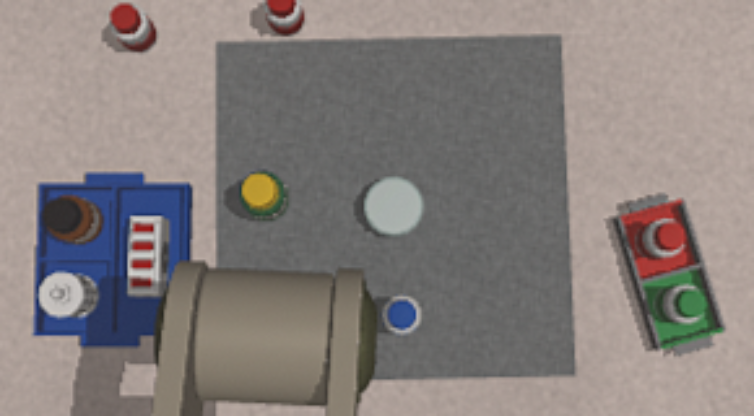

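All five items stand upright in their compartments. The blue-capped buffer, green glass bottle, dish, beaker and the other red bottles are where they started, and the gripper is clear.

```bash
python3 -c "
from rig import close_job
print(close_job())"
```

```text
the job is handed in; nothing more can be done
None
```

Both kits are made up and handed in at about 38 s: each of the five items stands upright in its compartment, and the blue-capped buffer and green glass bottle were left where they stood.

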